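# Push the knock box round the bar and snap it into its dock

### The arm

A 7-joint arm with a two-finger parallel gripper is mounted at the origin on a cart in front of the work surface, level with it; the furniture and walls round the work are solid. World frame = base frame: x ahead of the robot, y to its left, z up, the work surface at z = 0. Lengths are in m, angles in rad, forces in N, time in s.
With the tool pointing down it reaches from about 0.4 to 0.85 m from the base axis. Payload 4.5 kg.
Tool frame: the origin (TCP) lies midway between the tips of the shut fingers; the grasp point (between the pads) lies 19 mm behind it; z points along the fingers, y is the line along which they close (so a half turn about z gives the same grasp; the last joint's range is limited). The gripper opens to 85 mm and grips with 20 to 120 N. Pads are 22 mm wide; open, the fingers measure 114 mm over their backs; the gripper's body (76 mm by 85 mm) begins 54 mm behind the grasp point. The pads swing forward as they close: fully open they stand 13 mm farther back than shut.
Start: joints at [1.273, 0.689, -0.195, 1.565, 0.157, 0.902, -0.215], TCP at [0.204, -0.591, 0.231] pointing down, gripper open.
Joint ranges: [-3.01, 3.01], [-0.46, 2.08], [-1.47, 1.51], [0.13, 2.56], [-1, 4.14], [0.04, 2.09], [-2.66, 2.66]. Speed limits (rad/s): [2.57, 2.57, 3.14, 3.14, 3.14, 3.14, 3.14].

### API

Orientations are given as a unit quaternion [x, y, z, w].
In Python, from station import state, cams, order gives the robot as it stands.
- The arm moves only by the tool apply_moves, never from a script. Its argument "series" is a list of rows, each an object of numbers: "gripper": the opening, from 0 (shut) to 1 (fully open); "tx", "ty", "tz": the shift along the tool's x, y, z each as a share of 750 mm, from -1 to 1; "twist": the turn about the tool's z as a share of 2 rad, from -1 to 1. In form: [{"gripper": .., "tx": .., "ty": .., "tz": .., "twist": ..}, ...]. A call has 1 to 12 rows; each row is the pose to reach, as a shift and turn from the pose commanded when the call began, along the tool's axes at that moment; what a row does not reach only later rows make up. A row lasts 1/10 s, in which the tool goes at most 50 mm and 8.59 degrees, less where a joint would pass 70% of its speed; a pose out of reach is approached as far as the arm can. A call with a number of a shift or a turn outside -1 to 1 is refused whole. A call with a gripper value outside its range is refused whole. The fingers move at their own pace and stop on an object; "grip_force" is the grip in N (left out, the last holds). Time passes only in rows, so rows that repeat a pose let the fingers close. It gives the time, the measured TCP pose, the force, the opening and the grip force at its end, in the units of the state.
- state(): the state, without advancing time (a new reading comes with each control period).
- cams.snapshot(name): name is "scene" or "top" or "wrist"; returns the picture (384x512x3 uint8, red, green, blue); there is no depth.
- cams.camera_info(name): a dict with "intrinsics" (3x3 intrinsics, pixels), "k1" (the pictures are not rectified: a ray, as slopes to the right and down, at radius r is drawn at 1 + k1 r^2 times it, then the intrinsics apply), "R" (3x3) and "t" (3): a world point X has camera coordinates R X + t; the wrist camera has in their place "mount" (4x4, takes a point from camera to tool coordinates, whose origin is the TCP and whose axes are the flange's). Camera axes: x right, y down, z forward; pixel columns grow to the right and rows downward; lengths in m; the calibration is good to about 2 mm. A picture is of the moment at which its call begins: read the wrist's pose just before it. camera_info takes no time and is no camera call.
- order.finish_job(): hands the job in; it is judged then, once.
The state is a dict: "t": time; "joint_pos": joint angles; "dq": joint speeds; "joint_torque": joint torques, N m; "eef_pos": TCP position; "tcp_rot": TCP orientation; "ft_force": force on the tool from outside, world axes, zero at the start; "torque": the same for the moment, N m; "opening": opening from 0.0 (shut) to 1.0 (fully open); "grip_force": force on a finger pad.
Only numpy, scipy, OpenCV 4.12 (cv2) and the standard library are available. Lean on these libraries where they do the work, as an engineer would, in place of code of your own. Each camera call takes 0.05 s, during which the arm holds its last target. There are 200 camera calls.

### The job

The steel knock box standing out at the left of the counter was pulled out for wiping down: push it back along the counter, round the milk pitcher and clear of the iced latte and the poured shot, and on into its steel dock until both spring catches snap shut behind it. It has grounds in it, so keep it sliding flat on the counter, never lift or tip it, press on it with no more than 25 N at any moment, and do not let the box or the arm touch those three.

Things in the scene. Friction and masses are not known exactly. Their poses are not given: they have to be found in the camera images.
- knock_box: Loose open steel bin at the front left (not the like one by the back wall) with a black bar across its mouth, grounds inside, 0.5 to 0.8 kg. Upright outer walls 145 (x) x 165 (y) mm, 105 mm high; the rim above stands out to 155 x 175 mm for the eye only. Origin: centre of its underside, z up; a half turn fits the dock as well. Slides when pushed on a wall 20 to 60 mm up, against 2 to 5 N of friction (more if the pusher also bears down on it).
- dock: Fixed U-shaped steel dock on the counter, open toward the robot. Origin: on the counter, under the centre of a fully docked box; +x points into the dock (the way the box is pushed home), +y left, z up. Cheeks 34 mm high, inner faces at y = +-85.5 mm (3 mm clear of the box each side) from x = -66 to 84 mm; foot flanges reach y = +-109 mm. Back plate at x = 84 mm, 84 mm high.
- dock_mouth (a point): Middle of the dock's open front, on the counter, at x = -120 mm of the dock and with its axes; here the flared cheeks stand 208 mm apart. The docked box's centre is 120 mm farther in.
- dock_buffers (a point): Point on the counter between the faces of the two rubber buffers on the dock's back plate (x = 71 mm of the dock; buffers 22 mm across, at y = +-45 mm, 62 mm up). They meet the box 2 mm before it is home, yield 3 N per mm together and stop hard after 4 mm: some 2 mm past the snap the push soars past 25 N.
- catch_left (a joint): Angle (rad) of the dock's sprung catch arm on the +y side, 40 to 54 mm up: 0 shut (empty, or snapped in behind the box), 0.02 to 0.07 while the box spreads it. Ramp from y = 97, x = -128 mm to y = 77, x = -79 mm of the dock; its nose, face at x = -73 mm, springs in behind the box when that is home. Spreading and dragging past both adds 1 to 5 N to the push.
- catch_right (a joint): The same for the catch arm on the dock's -y side.
- milk_pitcher: Small polished steel milk pitcher, 73 x 103 x 76 mm high, ear handle; stands between the box and the dock, to the left of the dock's mouth. Origin: centre of its underside.
- iced_latte: Clear cup of iced coffee in a black sleeve, 99 mm across and 115 mm high; stands to the right of the space in front of the dock. Origin: centre of its underside.
- shot_glass: Shot glass of coffee, 47 mm across, 63 mm high; stands by the right side of the dock. Origin: centre of its underside.

How it is judged:
By the outcome, as a careful person would: the job done as asked, in the order asked, and still so for the second after the job is handed in, with the robot touching nothing.
It also fails if it takes over 72 s, if anything falls off the work surface, if the arm or the gripper's body presses on something with over 40 N, if the wrist force passes 120 N, or if a joint passes its speed limit or range.

## Working session

There is one attempt and no reset: what is moved stays moved. The work goes in short steps, Python scripts to look and compute and a tool call to move; the robot and the scene stay as the last step left them, time stands still between calls to the robot, and variables do not carry over. Pictures are saved under pics/ and viewed, at most 10 in all, crops included, and the job is handed in when it is done.

Besides the shell and the picture viewer there is one more tool, called after "Emit:" in YAML: its name, and indented under it one key for each argument. apply_moves: Moves the arm, as the interface text tells. Shift numbers are shares of 750 mm and turn numbers shares of 2 rad, none past 1 either way. Its arguments: {"type":"object","properties":{"series":{"type":"array"},"grip_force":{"type":"number"}},"required":["series"]}

```bash
mkdir -p pics
python3 - <<'E'
from station import state,cams
import cv2,numpy as np
np.set_printoptions(precision=4,suppress=True)
s=state();print(s)
for n in("scene","top"):
    cv2.imwrite(f"pics/{n}0.png",cams.snapshot(n)[:,:,::-1])
    print(n,cams.camera_info(n))
print(cams.camera_info("wrist"))
E
```

```text
{'t': 0.0, 'joint_pos': array([ 1.2728,  0.69  , -0.1945,  1.5664,  0.1573,  0.9025, -0.2151]), 'dq': array([-0.0008, -0.0016,  0.    ,  0.0009,  0.0005, -0.0003, -0.0007]), 'joint_torque': array([ -0.0008, -53.9616,  -1.2669, -15.8544,   0.0091,   0.0095,
        -0.    ]), 'eef_pos': array([ 0.2033, -0.5903,  0.2305]), 'tcp_rot': array([ 0.9863,  0.1652, -0.0002, -0.0009]), 'ft_force': array([ 1.0258,  0.2433, -0.128 ]), 'torque': array([ 0.0295, -0.0212, -0.0027]), 'grip_force': 0.0, 'opening': 1.0004834109239449}
scene {'intrinsics': array([[396.0301,   0.    , 251.095 ],
       [  0.    , 396.0301, 189.9918],
       [  0.    ,   0.    ,   1.    ]]), 'k1': -0.002191150415761141, 'R': array([[-0.8848, -0.4659, -0.0115],
       [-0.2697,  0.5321, -0.8026],
       [ 0.3801, -0.707 , -0.5964]]), 't': array([0.5107, 0.231 , 0.8218])}
top {'intrinsics': array([[349.9119,   0.    , 255.7222],
       [  0.    , 349.9119, 194.3972],
       [  0.    ,   0.    ,   1.    ]]), 'k1': -0.08836669362291437, 'R': array([[ 0.0235, -0.9995,  0.0212],
       [-0.9832, -0.0269, -0.1804],
       [ 0.1809, -0.0166, -0.9834]]), 't': array([-0.074 ,  0.6273,  0.9845])}
{'intrinsics': array([[313.0192,   0.    , 256.3236],
       [  0.    , 313.0192, 186.297 ],
       [  0.    ,   0.    ,   1.    ]]), 'k1': -0.03503744550979565, 'mount': array([[ 0.0001, -0.9597, -0.2809,  0.0709],
       [ 1.    ,  0.0004, -0.0009,  0.0005],
       [ 0.0009, -0.2809,  0.9597, -0.1429],
       [ 0.    ,  0.    ,  0.    ,  1.    ]])}
```

View pics/scene0.png

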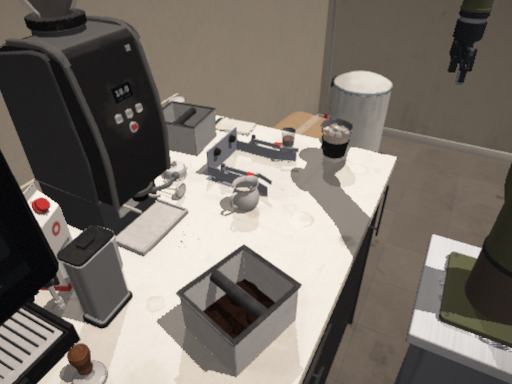

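View pics/top0.png

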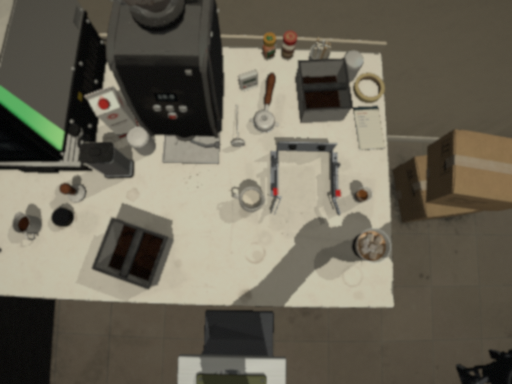

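The scene view shows the box at the near centre (240,305), with the pitcher at (245,192) and the dock at (240,160). In the top view the box is about (133,248), the pitcher (250,195), the dock (306,175), the latte (372,245) and the shot (361,195). I'll enlarge both to pick corners.

Run:
```python
import cv2
a=cv2.imread("pics/top0.png")[130:300,85:395]
cv2.imwrite("pics/topc.png",cv2.resize(a,None,fx=2.5,fy=2.5,interpolation=cv2.INTER_CUBIC))
b=cv2.imread("pics/scene0.png")[110:375,160:370]
cv2.imwrite("pics/scenec.png",cv2.resize(b,None,fx=2.25,fy=2.25,interpolation=cv2.INTER_CUBIC))
```

```text
(no output)
```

View pics/topc.png

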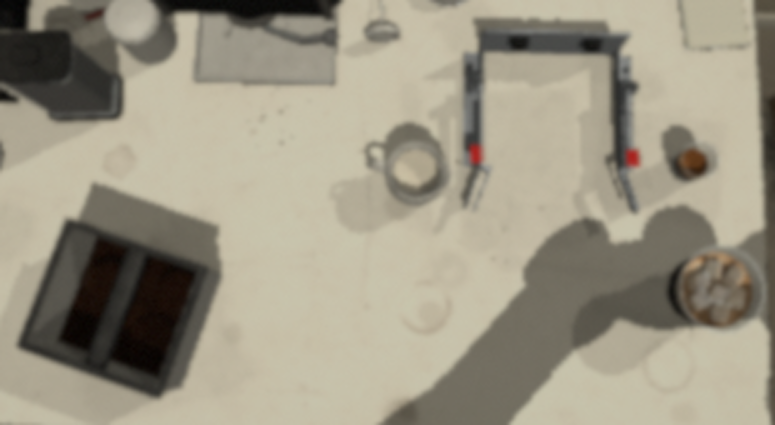

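View pics/scenec.png

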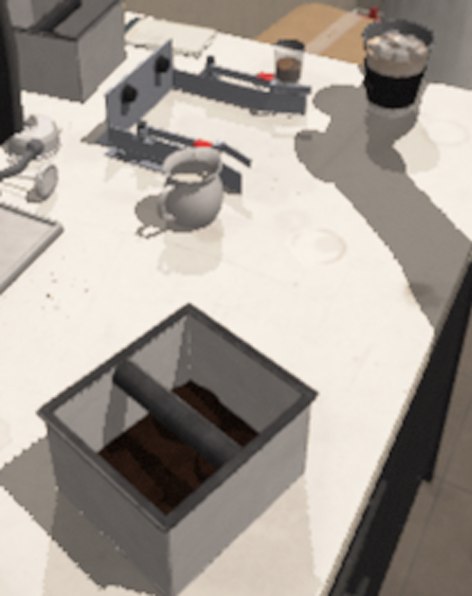

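In the top crop, the rim corners are (68,220), (210,267), (160,395), (22,347), and the buffers are (518,42), (591,44). In the scene crop, the rim corners are (189,306), (316,394), (170,525), (40,411), and the buffers are (129,94), (162,63). Next I triangulate these.

```bash
cat > h.py <<'E'
from station import state,cams
import numpy as np,cv2
from scipy.spatial.transform import Rotation as Rn
np.set_printoptions(precision=4,suppress=True)
def cam(n,s=None):
    i=cams.camera_info(n);K=i["intrinsics"]
    if n=="wrist":
        M=i["mount"];Rt=Rn.from_quat(s["tcp_rot"]).as_matrix()
        Rc=Rt@M[:3,:3];o=Rt@M[:3,3]+s["eef_pos"];return K,i["k1"],Rc,o
    return K,i["k1"],i["R"].T,-i["R"].T@i["t"]
def rays(c,uv):
    K,k,Rc,o=c
    p=cv2.undistortPoints(np.array(uv,float).reshape(-1,1,2),K,np.array([k,0,0,0,0.])).reshape(-1,2)
    return o,np.c_[p,np.ones(len(p))]@Rc.T
def plane(c,uv,z):
    o,d=rays(c,uv);return o+d*((z-o[2])/d[:,2])[:,None]
def tri(c1,a,c2,b):
    o1,d1=rays(c1,a);o2,d2=rays(c2,b);out=[]
    for x,y in zip(d1,d2):
        l=np.linalg.lstsq(np.c_[x,-y],o2-o1,rcond=None)[0];p,q=o1+x*l[0],o2+y*l[1]
        out.append(np.r_[(p+q)/2,np.linalg.norm(p-q)])
    return np.array(out)
E
python3 - <<'E'
from h import *
T=cam("top");S=cam("scene")
t=lambda a:np.array(a)/2.5+[85-.3,130-.3]
s=lambda a:np.array(a)/2.25+[160-.28,110-.28]
bt=t([(68,220),(210,267),(160,395),(22,347)]);bs=s([(40,411),(189,306),(316,394),(170,525)])
for sh in range(4): 
    r=tri(T,bt,S,np.roll(bs,sh,0))
    if r[:,3].max()<.02: print("rim",r)
p=plane(T,bt,.105);p2=plane(S,bs,.105);print(p,p2);
for q in(p,p2):print(q.mean(0),np.linalg.norm(q-np.roll(q,1,0),axis=1))
print("buf",tri(T,t([(518,42),(591,44)]),S,s([(129,94),(162,63)])))
print("plate",tri(T,t([(480,34),(628,36)]),S,s([(106,95),(172,42)])))
print("red",tri(T,t([(476,154),(632,157)]),S,s([(203,146),(265,77)])))
print("tips top .034",plane(T,t([(470,208),(632,210)]),.034))
print("pitcher",plane(T,t([(416,167)]),.076),tri(T,t([(416,167)]),S,s([(193,166)])))
print("latte",plane(T,t([(720,287)]),.115),tri(T,t([(720,287)]),S,s([(397,44)])))
print("shot",plane(T,t([(692,160)]),.063),tri(T,t([(692,160)]),S,s([(290,48)])))
print("handle",plane(T,t([(366,155)]),.05))
print("edge",plane(T,t([(0,425),(775,425)]),0), plane(T,[(100,297),(390,305)],0))
E
```

```text
rim [[0.5429 0.3484 0.1042 0.0014]
 [0.4955 0.1839 0.099  0.0016]
 [0.3528 0.2295 0.1028 0.0005]
 [0.3995 0.3884 0.104  0.0011]]
[[0.5422 0.3477 0.105 ]
 [0.4945 0.1822 0.105 ]
 [0.3532 0.2289 0.105 ]
 [0.3991 0.3877 0.105 ]] [[0.5431 0.349  0.105 ]
 [0.4933 0.1893 0.105 ]
 [0.352  0.2311 0.105 ]
 [0.3997 0.3891 0.105 ]]
[0.4472 0.2866 0.105 ] [0.1486 0.1722 0.1487 0.1652]
[0.447  0.2896 0.105 ] [0.1489 0.1673 0.1473 0.165 ]
buf [[ 0.7802 -0.1653  0.0612  0.0004]
 [ 0.7801 -0.2547  0.0639  0.0003]]
plate [[ 0.7817 -0.1163  0.0854  0.0018]
 [ 0.7882 -0.2982  0.0747  0.    ]]
red [[ 0.6416 -0.1164  0.0491  0.0001]
 [ 0.6432 -0.3061  0.0501  0.0004]]
tips top .034 [[ 0.5779 -0.1111  0.034 ]
 [ 0.5803 -0.3091  0.034 ]]
pitcher [[ 0.619  -0.0444  0.076 ]] [[ 0.6183 -0.045   0.0718  0.0029]]
latte [[ 0.4851 -0.3871  0.115 ]] [[ 0.4857 -0.3933  0.098   0.0005]]
shot [[ 0.6388 -0.3762  0.063 ]] [[ 0.6376 -0.3763  0.0638  0.0024]]
handle [[0.6366 0.0159 0.05  ]]
edge [[ 0.2998  0.4534  0.    ]
 [ 0.3222 -0.494   0.    ]] [[ 0.3101  0.4061  0.    ]
 [ 0.3063 -0.4786  0.    ]]
```

Emit:
apply_moves:
  series:
    - {"gripper":0.5,"tx":0.1,"ty":-0.03,"tz":-0.133,"twist":0.05}
    - {"gripper":0.5,"tx":0.695,"ty":-0.31,"tz":-0.133,"twist":0.166}
    - {"gripper":0.5,"tx":0.695,"ty":-0.31,"tz":-0.133,"twist":0.166}
    - {"gripper":0.5,"tx":0.695,"ty":-0.31,"tz":-0.133,"twist":0.166}
    - {"gripper":0.5,"tx":0.695,"ty":-0.31,"tz":-0.133,"twist":0.166}
    - {"gripper":0.5,"tx":0.695,"ty":-0.31,"tz":-0.133,"twist":0.166}
    - {"gripper":0.5,"tx":0.695,"ty":-0.31,"tz":-0.133,"twist":0.166}
    - {"gripper":0.5,"tx":0.695,"ty":-0.31,"tz":-0.133,"twist":0.166}
    - {"gripper":0.5,"tx":0.695,"ty":-0.31,"tz":-0.133,"twist":0.166}
    - {"gripper":0.5,"tx":0.695,"ty":-0.31,"tz":-0.133,"twist":0.166}
    - {"gripper":0.5,"tx":0.695,"ty":-0.31,"tz":-0.133,"twist":0.166}
    - {"gripper":0.5,"tx":0.695,"ty":-0.31,"tz":-0.133,"twist":0.166}

```text
t: 1.3
eef_pos: [0.6222, -0.1985, 0.3309]
tcp_rot: [1.0, 0.001, -0.0, -0.0]
ft_force: [0.7, -0.3, -0.4]
opening: 0.5
grip_force: 0.0
```

Run:
```python
from h import *
s=state();print(s['joint_pos'])
im=cams.snapshot("wrist")[:,:,::-1];cv2.imwrite("pics/w1.png",im)
cv2.imwrite("pics/w1b.png",cv2.resize(im,None,fx=1.56,fy=1.56,interpolation=cv2.INTER_CUBIC))
np.save("w1.npy",np.r_[s['eef_pos'],s['tcp_rot']])
```

```text
[ 0.2845  0.6365 -0.0889  1.3364  0.0564  1.1715 -1.3782]
```

View pics/w1b.png

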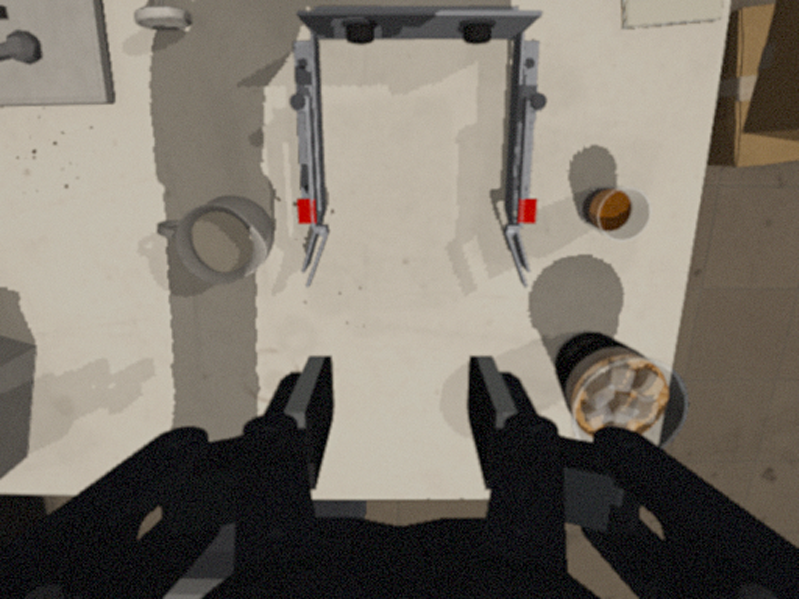

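The wrist view shows the dock symmetric about column ~419, with red marks at (307,211) and (527,211), buffers at (360,33) and (477,33), and cheek tips at (309,284) and (526,284). The pitcher is at (225,240) and the latte at (620,395).

Run:
```python
from h import *
w=np.load("w1.npy");s=dict(eef_pos=w[:3],tcp_rot=w[3:]);W=cam("wrist",s);T=cam("top");S=cam("scene")
def red(f,box):
    a=cv2.imread(f).astype(int);m=((a[:,:,2]>150)&(a[:,:,1]<60)).astype(np.uint8);x0,x1,y0,y1=box
    k=np.zeros_like(m);k[y0:y1,x0:x1]=m[y0:y1,x0:x1]
    n,_,st,c=cv2.connectedComponentsWithStats(k);i=[j for j in range(1,n) if st[j,4]>5];return c[sorted(i,key=lambda j:c[j,0])]
rw=red("pics/w1.png",(150,400,100,180));rt=red("pics/top0.png",(255,350,170,220));print(rw,rt)
if len(rw)==2==len(rt): print(tri(W,rw,T,rt))
w_=lambda a:np.array(a)/1.5625-.2
t=lambda a:np.array(a)/2.5+[85-.3,130-.3]
print("buf wt",tri(W,w_([(360,33),(477,33)]),T,t([(518,42),(591,44)])))
print("plate tops",plane(W,w_([(300,12),(543,12),(316,38),(524,38)]),.084))
print("tips .034",plane(W,w_([(309,284),(526,284)]),.034))
print("cheek corner inner .034",plane(W,w_([(323,226),(510,226),(318,60),(515,60)]),.034))
print("pitcher rim",plane(W,w_([(226,240)]),.076),"extents",plane(W,w_([(173,240),(274,240),(225,284),(160,228)]),.06))
print("latte",plane(W,w_([(620,395),(570,395)]),.115),"shot",plane(W,w_([(612,210)]),.06))
print("box edge",plane(W,w_([(35,345)]),.105))
```

```text
[[194.6273 134.9091]
 [201.     133.5   ]
 [338.2213 134.5984]] [[274.75   191.25  ]
 [337.25   192.4167]]
buf wt [[ 0.7806 -0.1661  0.0579  0.0019]
 [ 0.7788 -0.2552  0.0659  0.002 ]]
plate tops [[ 0.7884 -0.1257  0.084 ]
 [ 0.7889 -0.3006  0.084 ]
 [ 0.7711 -0.1365  0.084 ]
 [ 0.7715 -0.288   0.084 ]]
tips .034 [[ 0.5714 -0.1127  0.034 ]
 [ 0.5718 -0.3155  0.034 ]]
cheek corner inner .034 [[ 0.6258 -0.1281  0.034 ]
 [ 0.6262 -0.2971  0.034 ]
 [ 0.7643 -0.1295  0.034 ]
 [ 0.7647 -0.2929  0.034 ]]
pitcher rim [[ 0.6206 -0.054   0.076 ]] extents [[ 0.6178 -0.0019  0.06  ]
 [ 0.6177 -0.0897  0.06  ]
 [ 0.5784 -0.0434  0.06  ]
 [ 0.6282  0.0081  0.06  ]]
latte [[ 0.4998 -0.379   0.115 ]
 [ 0.5    -0.3375  0.115 ]] shot [[ 0.6442 -0.3771  0.06  ]]
box edge [[0.5381 0.1053 0.105 ]]
```

Emit:
apply_moves:
  series:
    - {"tx":-0.187,"ty":-0.807,"tz":0,"twist":-0.641}
    - {"tx":-0.187,"ty":-0.807,"tz":0,"twist":-0.641}
    - {"tx":-0.187,"ty":-0.807,"tz":0,"twist":-0.641}
    - {"tx":-0.187,"ty":-0.807,"tz":0,"twist":-0.641}
    - {"tx":-0.187,"ty":-0.807,"tz":0,"twist":-0.641}
    - {"tx":-0.187,"ty":-0.807,"tz":0,"twist":-0.641}
    - {"tx":-0.187,"ty":-0.807,"tz":0,"twist":-0.641}
    - {"tx":-0.187,"ty":-0.807,"tz":0,"twist":-0.641}
    - {"tx":-0.187,"ty":-0.807,"tz":0,"twist":-0.641}
    - {"tx":-0.187,"ty":-0.807,"tz":0,"twist":-0.641}
    - {"tx":-0.187,"ty":-0.807,"tz":0,"twist":-0.641}
    - {"tx":-0.187,"ty":-0.807,"tz":0,"twist":-0.641}

```text
invalid input at $.series[0]: expected keys gripper, tx, ty, tz, twist
```

Emit:
apply_moves:
  series:
    - {"gripper":0.5,"tx":-0.187,"ty":-0.807,"tz":0,"twist":-0.641}
    - {"gripper":0.5,"tx":-0.187,"ty":-0.807,"tz":0,"twist":-0.641}
    - {"gripper":0.5,"tx":-0.187,"ty":-0.807,"tz":0,"twist":-0.641}
    - {"gripper":0.5,"tx":-0.187,"ty":-0.807,"tz":0,"twist":-0.641}
    - {"gripper":0.5,"tx":-0.187,"ty":-0.807,"tz":0,"twist":-0.641}
    - {"gripper":0.5,"tx":-0.187,"ty":-0.807,"tz":0,"twist":-0.641}
    - {"gripper":0.5,"tx":-0.187,"ty":-0.807,"tz":0,"twist":-0.641}
    - {"gripper":0.5,"tx":-0.187,"ty":-0.807,"tz":0,"twist":-0.641}
    - {"gripper":0.5,"tx":-0.187,"ty":-0.807,"tz":0,"twist":-0.641}
    - {"gripper":0.5,"tx":-0.187,"ty":-0.807,"tz":0,"twist":-0.641}
    - {"gripper":0.5,"tx":-0.187,"ty":-0.807,"tz":0,"twist":-0.641}
    - {"gripper":0.5,"tx":-0.187,"ty":-0.807,"tz":0,"twist":-0.641}

```text
t: 2.55
eef_pos: [0.4847, 0.3844, 0.3306]
tcp_rot: [0.802, 0.598, -0.0, 0.0]
ft_force: [0.8, 1.0, -0.5]
opening: 0.503
grip_force: 0.0
```

Emit:
apply_moves:
  series:
    - {"gripper":0.5,"tx":0.027,"ty":-0.012,"tz":0,"twist":0}
    - {"gripper":0.5,"tx":0.027,"ty":-0.012,"tz":0,"twist":0}
    - {"gripper":0.5,"tx":0.027,"ty":-0.012,"tz":0.06,"twist":0}
    - {"gripper":0.5,"tx":0.027,"ty":-0.012,"tz":0.12,"twist":0}
    - {"gripper":0.5,"tx":0.027,"ty":-0.012,"tz":0.18,"twist":0}
    - {"gripper":0.5,"tx":0.027,"ty":-0.012,"tz":0.24,"twist":0}
    - {"gripper":0.5,"tx":0.027,"ty":-0.012,"tz":0.29,"twist":0}
    - {"gripper":0.5,"tx":0.027,"ty":-0.012,"tz":0.33,"twist":0}
    - {"gripper":0.5,"tx":0.027,"ty":-0.012,"tz":0.36,"twist":0}
    - {"gripper":0.5,"tx":0.027,"ty":-0.012,"tz":0.38,"twist":0}
    - {"gripper":0.5,"tx":0.027,"ty":-0.012,"tz":0.393,"twist":0}
    - {"gripper":0.5,"tx":0.027,"ty":-0.012,"tz":0.393,"twist":0}

```text
t: 3.75
eef_pos: [0.4825, 0.4042, 0.0355]
tcp_rot: [0.802, 0.598, -0.001, 0.0]
ft_force: [-0.0, 0.2, 0.1]
opening: 0.499
grip_force: 0.0
```

Run:
```python
from h import *
s=state();print(s['eef_pos'],s['ft_force'],s['joint_pos'])
a=cv2.resize(cams.snapshot("scene")[:,:,::-1],None,fx=1.5,fy=1.5);cv2.imwrite("pics/s2.png",a)
cv2.imwrite("pics/t2.png",cams.snapshot("top")[:,:,::-1])
```

```text
[0.4825 0.4042 0.0355] [-0.0038  0.2074  0.0635] [-0.6055  0.9715 -0.304   1.6672  0.4704  0.5781 -1.4732]
```

View pics/s2.png

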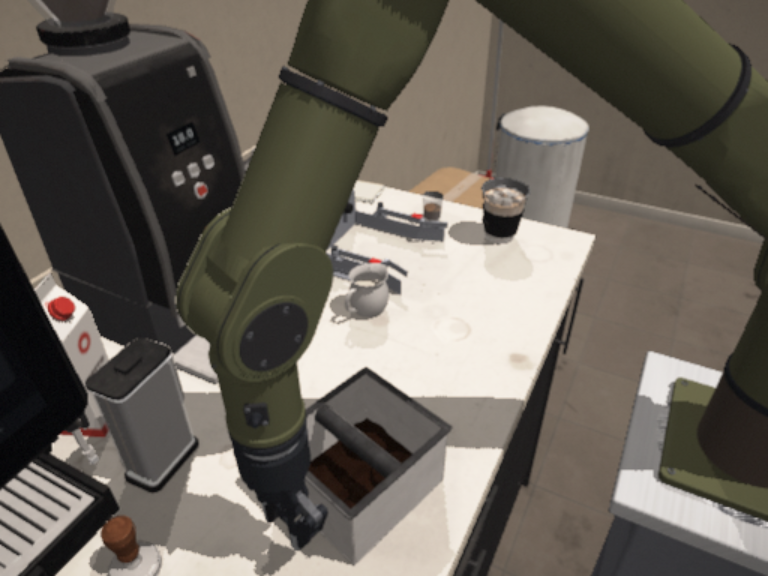

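The gripper stands by the box's left wall, with the fingers at (295,525) beside the near corner. The way is clear, so I approach slowly.

Emit:
apply_moves:
  series:
    - {"gripper":0.5,"tx":-0.012,"ty":0,"tz":0,"twist":0}
    - {"gripper":0.5,"tx":-0.02,"ty":0,"tz":0,"twist":0}
    - {"gripper":0.5,"tx":-0.0225,"ty":0,"tz":0,"twist":0}
    - {"gripper":0.5,"tx":-0.025,"ty":0,"tz":0,"twist":0}
    - {"gripper":0.5,"tx":-0.0275,"ty":0,"tz":0,"twist":0}
    - {"gripper":0.5,"tx":-0.03,"ty":0,"tz":0,"twist":0}
    - {"gripper":0.5,"tx":-0.0325,"ty":0,"tz":0,"twist":0}
    - {"gripper":0.5,"tx":-0.035,"ty":0,"tz":0,"twist":0}
    - {"gripper":0.5,"tx":-0.0375,"ty":0,"tz":0,"twist":0}
    - {"gripper":0.5,"tx":-0.04,"ty":0,"tz":0,"twist":0}
    - {"gripper":0.5,"tx":-0.0425,"ty":0,"tz":0,"twist":0}
    - {"gripper":0.5,"tx":-0.045,"ty":0,"tz":0,"twist":0}

```text
t: 5.05
eef_pos: [0.4731, 0.3731, 0.0364]
tcp_rot: [0.802, 0.598, 0.0, -0.0]
ft_force: [1.0, 3.7, 1.6]
opening: 0.498
grip_force: 0.0
```

Emit:
apply_moves:
  series:
    - {"gripper":0.5,"tx":-0.0033,"ty":-0.0012,"tz":0,"twist":-0.005}
    - {"gripper":0.5,"tx":-0.0101,"ty":-0.0036,"tz":0,"twist":-0.015}
    - {"gripper":0.5,"tx":-0.0202,"ty":-0.0069,"tz":0,"twist":-0.03}
    - {"gripper":0.5,"tx":-0.0339,"ty":-0.0108,"tz":0,"twist":-0.05}
    - {"gripper":0.5,"tx":-0.0477,"ty":-0.0141,"tz":0,"twist":-0.07}
    - {"gripper":0.5,"tx":-0.0617,"ty":-0.0169,"tz":0,"twist":-0.09}
    - {"gripper":0.5,"tx":-0.0757,"ty":-0.0192,"tz":0,"twist":-0.11}
    - {"gripper":0.5,"tx":-0.0899,"ty":-0.0209,"tz":0,"twist":-0.13}
    - {"gripper":0.5,"tx":-0.1041,"ty":-0.022,"tz":0,"twist":-0.15}
    - {"gripper":0.5,"tx":-0.1183,"ty":-0.0225,"tz":0,"twist":-0.17}
    - {"gripper":0.5,"tx":-0.129,"ty":-0.0225,"tz":0,"twist":-0.185}
    - {"gripper":0.5,"tx":-0.1325,"ty":-0.0225,"tz":0,"twist":-0.19}

```text
t: 6.25
eef_pos: [0.428, 0.2806, 0.0361]
tcp_rot: [0.674, 0.739, -0.001, 0.0]
ft_force: [-1.1, 3.1, -0.4]
opening: 0.501
grip_force: 0.0
```

Run:
```python
from h import *
s=state();print(s['eef_pos'],s['ft_force'],s['joint_pos'],s['tcp_rot'])
im=cams.snapshot("top")[:,:,::-1];cv2.imwrite("pics/t3.png",im)
cv2.imwrite("pics/t3c.png",cv2.resize(im[150:310,85:325],None,fx=3,fy=3,interpolation=cv2.INTER_CUBIC))
```

```text
[0.428  0.2806 0.0361] [-1.1441  3.0535 -0.3766] [-0.5084  0.8872 -0.2693  2.031   0.7212  0.3193 -1.2852] [ 0.674   0.7388 -0.001   0.0004]
```

View pics/t3c.png

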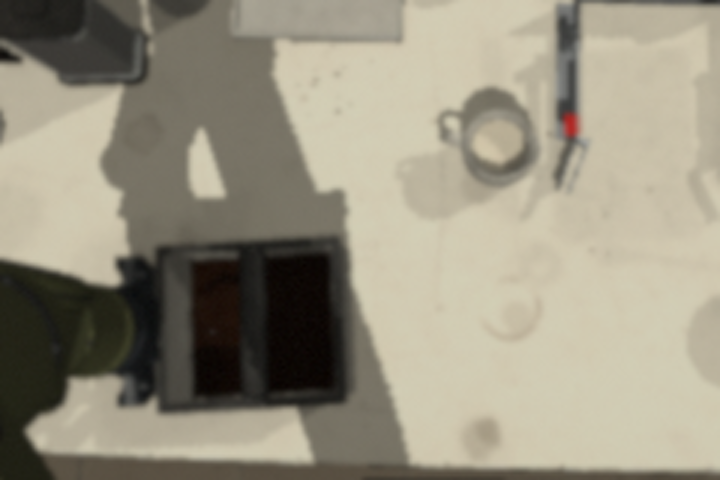

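The top crop shows the box squared up against the fingers, with rim corners about (160,250), (342,238), (345,400) and (162,410). The pitcher is at (497,140), well clear.

Run:
```python
from h import *
T=cam("top")
p=plane(T,np.array([(159,248),(343,237),(346,401),(161,411)])/3+[84.7,149.7],.105);print(p,p.mean(0))
```

```text
[[0.5033 0.2703 0.105 ]
 [0.5186 0.0986 0.105 ]
 [0.3695 0.0888 0.105 ]
 [0.3549 0.2577 0.105 ]] [0.4366 0.1789 0.105 ]
```

Emit:
apply_moves:
  series:
    - {"gripper":0.5,"tx":-0.0033,"ty":-0.0012,"tz":0,"twist":-0.005}
    - {"gripper":0.5,"tx":-0.0084,"ty":-0.003,"tz":0,"twist":-0.0125}
    - {"gripper":0.5,"tx":-0.0134,"ty":-0.0047,"tz":0,"twist":-0.02}
    - {"gripper":0.5,"tx":-0.0294,"ty":-0.0041,"tz":0,"twist":-0.02}
    - {"gripper":0.5,"tx":-0.048,"ty":-0.0033,"tz":0,"twist":-0.02}
    - {"gripper":0.5,"tx":-0.0667,"ty":-0.0026,"tz":0,"twist":-0.02}
    - {"gripper":0.5,"tx":-0.0853,"ty":-0.0018,"tz":0,"twist":-0.02}
    - {"gripper":0.5,"tx":-0.104,"ty":-0.0011,"tz":0,"twist":-0.02}
    - {"gripper":0.5,"tx":-0.1226,"ty":-0.0003,"tz":0,"twist":-0.02}
    - {"gripper":0.5,"tx":-0.1413,"ty":0.0004,"tz":0,"twist":-0.02}
    - {"gripper":0.5,"tx":-0.155,"ty":0.001,"tz":0,"twist":-0.02}
    - {"gripper":0.5,"tx":-0.16,"ty":0.0012,"tz":0,"twist":-0.02}

```text
t: 7.5
eef_pos: [0.4403, 0.1611, 0.0363]
tcp_rot: [0.66, 0.751, -0.001, 0.0]
ft_force: [-0.9, 4.0, 0.1]
opening: 0.499
grip_force: 0.0
```

Run:
```python
from h import *
s=state();print(s['eef_pos'],s['ft_force'],s['joint_pos'],s['tcp_rot'],2*np.degrees(np.arctan2(s['tcp_rot'][1],s['tcp_rot'][0])))
im=cams.snapshot("top")[:,:,::-1];cv2.imwrite("pics/t4.png",im)
cv2.imwrite("pics/t4c.png",cv2.resize(im[140:310,130:390],None,fx=3,fy=3,interpolation=cv2.INTER_CUBIC))
```

```text
[0.4403 0.1611 0.0363] [-0.9216  3.9502  0.064 ] [-0.3344  0.8652 -0.1876  2.1606  0.8578  0.1903 -1.1767] [ 0.66    0.7513 -0.0006  0.0004] 97.40068467855791
```

View pics/t4c.png

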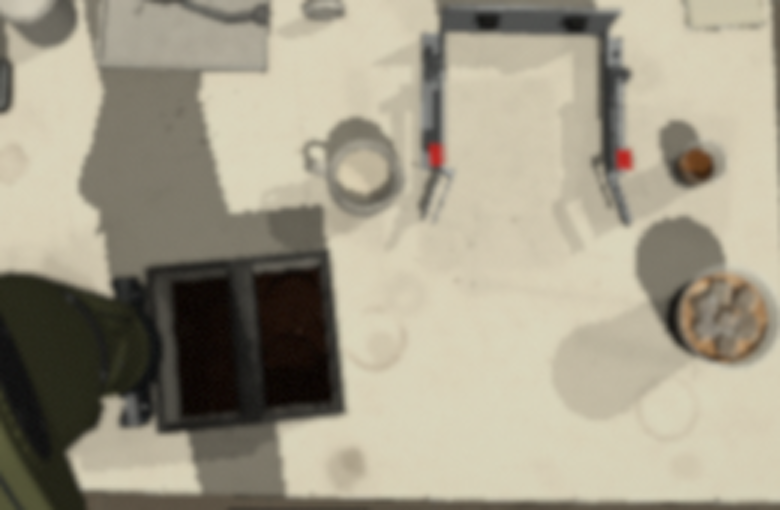

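The box is against the fingers, with corners (148,268), (327,252), (343,411), (160,432). The pitcher is at (365,172) and the latte at (722,317). I continue straight.

Emit:
apply_moves:
  series:
    - {"gripper":0.5,"tx":-0.0107,"ty":0,"tz":0,"twist":0}
    - {"gripper":0.5,"tx":-0.0267,"ty":0,"tz":0,"twist":0}
    - {"gripper":0.5,"tx":-0.0453,"ty":0,"tz":0,"twist":0}
    - {"gripper":0.5,"tx":-0.064,"ty":0,"tz":0,"twist":0}
    - {"gripper":0.5,"tx":-0.0827,"ty":0,"tz":0,"twist":0}
    - {"gripper":0.5,"tx":-0.1013,"ty":0,"tz":0,"twist":0}
    - {"gripper":0.5,"tx":-0.12,"ty":0,"tz":0,"twist":0}
    - {"gripper":0.5,"tx":-0.1387,"ty":0,"tz":0,"twist":0}
    - {"gripper":0.5,"tx":-0.1573,"ty":0,"tz":0,"twist":0}
    - {"gripper":0.5,"tx":-0.1733,"ty":0,"tz":0,"twist":0}
    - {"gripper":0.5,"tx":-0.184,"ty":0,"tz":0,"twist":0}
    - {"gripper":0.5,"tx":-0.187,"ty":0,"tz":0,"twist":0}

```text
t: 8.75
eef_pos: [0.4582, 0.0221, 0.0362]
tcp_rot: [0.66, 0.751, -0.001, 0.0]
ft_force: [-0.6, 4.2, 1.6]
opening: 0.5
grip_force: 0.0
```

```bash
cat >> h.py <<'E'
def rim(f,lo,hi):
    """dark rim of the box in a top picture, window lo..hi (px): hull corners -> world at z .105"""
    a=cv2.imread(f);g=cv2.cvtColor(a,cv2.COLOR_BGR2GRAY);m=np.zeros_like(g)
    m[lo[1]:hi[1],lo[0]:hi[0]]=(g[lo[1]:hi[1],lo[0]:hi[0]]<85)
    m=cv2.morphologyEx(m,cv2.MORPH_OPEN,np.ones((2,2),np.uint8))
    c=max(cv2.findContours(m,cv2.RETR_EXTERNAL,cv2.CHAIN_APPROX_NONE)[0],key=cv2.contourArea)
    return c.reshape(-1,2)
E
python3 - <<'E'
from h import *
s=state();print(s['eef_pos'],s['ft_force'],s['joint_pos'],2*np.degrees(np.arctan2(s['tcp_rot'][1],s['tcp_rot'][0])))
T=cam("top")
p=plane(T,np.array([(148,267),(328,251),(344,412),(160,432)])/3+[129.7,139.7],.105);print("t4",p[:,:2],p.mean(0))
cv2.imwrite("pics/t5.png",cams.snapshot("top")[:,:,::-1])
c=rim("pics/t5.png",(150,190),(350,300));print(cv2.boundingRect(c),cv2.minAreaRect(c))
P=plane(T,c.astype(float),.105);print("right edge",P[:,1].min(),"x max",P[:,0].max(),"x min",P[:,0].min())
E
```

```text
[0.4582 0.0221 0.0362] [-0.562   4.2218  1.6161] [-0.0342  0.8629 -0.187   2.1901  0.9723  0.173  -0.9932] 97.38030061075128
t4 [[ 0.517   0.1546]
 [ 0.5366 -0.0125]
 [ 0.3897 -0.0316]
 [ 0.3672  0.1352]] [0.4526 0.0614 0.105 ]
(163, 219, 133, 82) ((229.0338134765625, 261.3110656738281), (80.22206115722656, 131.34434509277344), 87.61405944824219)
right edge -0.17042604045977203 x max 0.5520190381761839 x min 0.3229876320393307
```

Emit:
apply_moves:
  series:
    - {"gripper":0.5,"tx":-0.0107,"ty":0,"tz":0,"twist":0}
    - {"gripper":0.5,"tx":-0.0267,"ty":0,"tz":0,"twist":0}
    - {"gripper":0.5,"tx":-0.0453,"ty":0,"tz":0,"twist":0}
    - {"gripper":0.5,"tx":-0.064,"ty":0,"tz":0,"twist":0}
    - {"gripper":0.5,"tx":-0.0827,"ty":0,"tz":0,"twist":0}
    - {"gripper":0.5,"tx":-0.1013,"ty":0,"tz":0,"twist":0}
    - {"gripper":0.5,"tx":-0.12,"ty":0,"tz":0,"twist":0}
    - {"gripper":0.5,"tx":-0.1356,"ty":0,"tz":0,"twist":0}
    - {"gripper":0.5,"tx":-0.149,"ty":0.0051,"tz":0,"twist":0.02}
    - {"gripper":0.5,"tx":-0.1626,"ty":0.0095,"tz":0,"twist":0.04}
    - {"gripper":0.5,"tx":-0.1747,"ty":0.013,"tz":0,"twist":0.0575}
    - {"gripper":0.5,"tx":-0.1796,"ty":0.0143,"tz":0,"twist":0.0645}

```text
t: 10.0
eef_pos: [0.4874, -0.1095, 0.0362]
tcp_rot: [0.708, 0.707, -0.0, 0.0]
ft_force: [1.0, 3.7, 0.1]
opening: 0.499
grip_force: 0.0
```

Emit:
apply_moves:
  series:
    - {"gripper":0.5,"tx":0.015,"ty":0,"tz":0,"twist":0}
    - {"gripper":0.5,"tx":0.045,"ty":0,"tz":0,"twist":0}
    - {"gripper":0.5,"tx":0.045,"ty":0,"tz":-0.06,"twist":0}
    - {"gripper":0.5,"tx":0.045,"ty":0,"tz":-0.12,"twist":0}
    - {"gripper":0.5,"tx":0.045,"ty":0,"tz":-0.18,"twist":0}
    - {"gripper":0.5,"tx":0,"ty":-0.02,"tz":-0.24,"twist":0.074}
    - {"gripper":0.5,"tx":-0.05,"ty":-0.04,"tz":-0.24,"twist":0.148}
    - {"gripper":0.5,"tx":-0.08,"ty":-0.07,"tz":-0.24,"twist":0.222}
    - {"gripper":0.5,"tx":-0.11,"ty":-0.1,"tz":-0.24,"twist":0.296}
    - {"gripper":0.5,"tx":-0.134,"ty":-0.13,"tz":-0.24,"twist":0.37}
    - {"gripper":0.5,"tx":-0.134,"ty":-0.15,"tz":-0.24,"twist":0.444}
    - {"gripper":0.5,"tx":-0.134,"ty":-0.154,"tz":-0.24,"twist":0.518}

```text
t: 11.2
eef_pos: [0.3682, -0.209, 0.2161]
tcp_rot: [0.965, 0.261, -0.002, -0.0]
ft_force: [0.2, 1.3, -0.1]
opening: 0.501
grip_force: 0.0
```

Run:
```python
from h import *
s=state();print(s['eef_pos'],s['ft_force'],s['joint_pos'],2*np.degrees(np.arctan2(s['tcp_rot'][1],s['tcp_rot'][0])))
im=cams.snapshot("top")[:,:,::-1];cv2.imwrite("pics/t6.png",im)
```

```text
[ 0.3682 -0.209   0.2161] [ 0.2172  1.2755 -0.0606] [ 0.676   0.4844 -0.3994  2.1511  0.3455  0.57   -1.0189] 30.27461472131553
```

Emit:
apply_moves:
  series:
    - {"gripper":0.5,"tx":0.0085,"ty":0.0065,"tz":0,"twist":0.074}
    - {"gripper":0.5,"tx":0.0085,"ty":0.0065,"tz":0,"twist":0.148}
    - {"gripper":0.5,"tx":0.0085,"ty":0.0065,"tz":0,"twist":0.222}
    - {"gripper":0.5,"tx":0.0085,"ty":0.0065,"tz":0,"twist":0.264}
    - {"gripper":0.5,"tx":0.0085,"ty":0.0065,"tz":0.04,"twist":0.264}
    - {"gripper":0.5,"tx":0.0085,"ty":0.0065,"tz":0.08,"twist":0.264}
    - {"gripper":0.5,"tx":0.0085,"ty":0.0065,"tz":0.12,"twist":0.264}
    - {"gripper":0.5,"tx":0.0085,"ty":0.0065,"tz":0.16,"twist":0.264}
    - {"gripper":0.5,"tx":0.0085,"ty":0.0065,"tz":0.19,"twist":0.264}
    - {"gripper":0.5,"tx":0.0085,"ty":0.0065,"tz":0.215,"twist":0.264}
    - {"gripper":0.5,"tx":0.0085,"ty":0.0065,"tz":0.23,"twist":0.264}
    - {"gripper":0.5,"tx":0.0085,"ty":0.0065,"tz":0.239,"twist":0.264}

```text
t: 12.45
eef_pos: [0.3805, -0.2094, 0.0385]
tcp_rot: [1.0, 0.006, -0.003, -0.001]
ft_force: [0.1, 0.3, -0.8]
opening: 0.501
grip_force: 0.0
```

Run:
```python
from h import *
s=state();print(s['eef_pos'],s['tcp_rot'],s['ft_force'],s['joint_pos'],2*np.degrees(np.arctan2(s['tcp_rot'][1],s['tcp_rot'][0])))
im=cams.snapshot("top")[:,:,::-1];cv2.imwrite("pics/t7.png",im)
cv2.imwrite("pics/t7c.png",cv2.resize(im[135:305,225:400],None,fx=3.5,fy=3.5,interpolation=cv2.INTER_CUBIC))
```

```text
[ 0.3805 -0.2094  0.0385] [ 1.      0.0063 -0.003  -0.0012] [ 0.1441  0.3085 -0.7778] [ 0.4184  0.8535 -0.0349  2.2601  0.6504  0.0438 -1.8128] 0.7268147516681007
```

View pics/t7c.png

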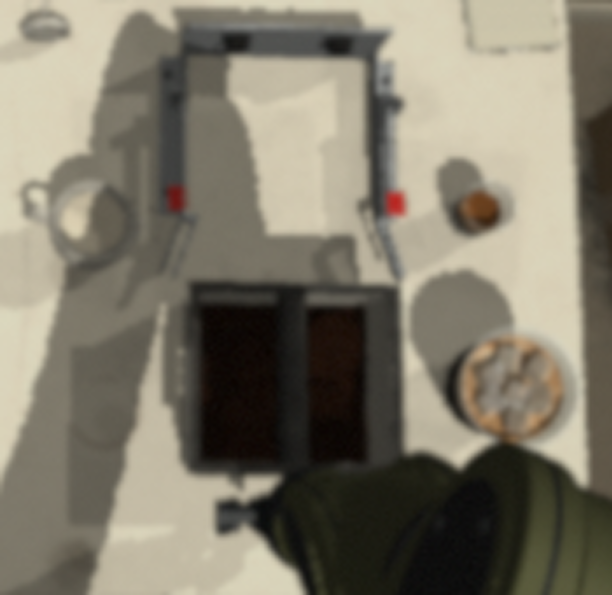

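The top crop shows the box square in front of the dock. Its rim runs from about columns 187 to 401 and rows 285 to 468, the red marks are at (176,197) and (397,204), and the latte at (512,387) is clear.

Run:
```python
from h import *
T=cam("top");t=lambda a:np.array(a)/3.5+[225-.36,135-.36]
g=cv2.cvtColor(cv2.imread("pics/t7.png"),cv2.COLOR_BGR2GRAY).astype(float)
# rim side edges: strongest subpixel bright/dark step on rows
L=[];Rr=[]
for r in range(224,262,4):
    x=np.arange(268,300);d=np.diff(g[r,268:300]);k=d.argmin();L.append((268.5+k,r))
    d=np.diff(g[r,325:352]);k=d.argmax();Rr.append((325.5+k,r))
print(np.array(L)[:,0],np.array(Rr)[:,0])
F=[]
for c in range(285,335,6):
    d=np.diff(g[205:226,c]);F.append((c,205.5+d.argmin()))
print(np.array(F)[:,1])
for n,q in(("L",L),("R",Rr),("F",F)):
    p=plane(T,q,.105);print(n,np.median(p,0),"slope",np.polyfit(*( (p[:,0],p[:,1]) if n!="F" else (p[:,1],p[:,0])),1)[0])
print("corners",plane(T,t([(187,284),(401,286),(401,466),(186,470)]),.105)[:,:2])
print("red",plane(T,t([(176,197),(397,204)]),.05)[:,:2],"buf",plane(T,t([(237,41),(338,43)]),.062)[:,:2])
print("plate",plane(T,t([(181,27),(389,31)]),.084)[:,:2],"flare",plane(T,t([(168,277),(398,279)]),.034)[:,:2])
```

```text
[272.5 271.5 271.5 270.5 270.5 270.5 270.5 273.5 274.5 275.5] [338.5 338.5 339.5 339.5 339.5 339.5 339.5 339.5 339.5 339.5]
[214.5 215.5 215.5 215.5 215.5 222.5 221.5 215.5 215.5]
L [ 0.4869 -0.1037  0.105 ] slope 0.10345779915548023
R [ 0.491  -0.2951  0.105 ] slope 0.01075946824101472
F [ 0.5633 -0.2093  0.105 ] slope 0.03892938846979699
corners [[ 0.5608 -0.1216]
 [ 0.5634 -0.2958]
 [ 0.4196 -0.2937]
 [ 0.4136 -0.1228]]
red [[ 0.6426 -0.1158]
 [ 0.6418 -0.3079]] buf [[ 0.7806 -0.1665]
 [ 0.7818 -0.2555]]
plate [[ 0.7843 -0.1157]
 [ 0.7869 -0.2956]] flare [[ 0.5752 -0.111 ]
 [ 0.5784 -0.3117]]
```

Emit:
apply_moves:
  series:
    - {"gripper":0.5,"tx":0.006,"ty":0,"tz":0,"twist":0}
    - {"gripper":0.5,"tx":0.0105,"ty":0,"tz":0,"twist":0}
    - {"gripper":0.5,"tx":0.0125,"ty":0,"tz":0,"twist":0}
    - {"gripper":0.5,"tx":0.0145,"ty":0,"tz":0,"twist":0}
    - {"gripper":0.5,"tx":0.0165,"ty":0,"tz":0,"twist":0}
    - {"gripper":0.5,"tx":0.0185,"ty":0,"tz":0,"twist":0}
    - {"gripper":0.5,"tx":0.0205,"ty":0,"tz":0,"twist":0}
    - {"gripper":0.5,"tx":0.0225,"ty":0,"tz":0,"twist":0}
    - {"gripper":0.5,"tx":0.0245,"ty":0,"tz":0,"twist":0}
    - {"gripper":0.5,"tx":0.0265,"ty":0,"tz":0,"twist":0}

```text
t: 13.5
eef_pos: [0.3986, -0.2106, 0.0396]
tcp_rot: [1.0, 0.004, -0.004, -0.001]
ft_force: [-5.1, -1.2, 2.7]
opening: 0.503
grip_force: 0.0
```

```bash
python3 -c "
from h import *
s=state();print(s['eef_pos'],s['tcp_rot'],s['ft_force'],s['joint_pos'])"
```

```text
[ 0.3986 -0.2106  0.0396] [ 1.      0.0041 -0.0037 -0.0007] [-5.1377 -1.1536  2.7478] [ 0.4344  0.8523 -0.0839  2.2097  0.6302  0.1097 -1.8112]
```

Emit:
apply_moves:
  series:
    - {"gripper":0.5,"tx":0.0047,"ty":-0.0012,"tz":0,"twist":0.005}
    - {"gripper":0.5,"tx":0.0117,"ty":-0.0028,"tz":0,"twist":0.0125}
    - {"gripper":0.5,"tx":0.0188,"ty":-0.0044,"tz":0,"twist":0.02}
    - {"gripper":0.5,"tx":0.0235,"ty":-0.0054,"tz":0,"twist":0.025}
    - {"gripper":0.5,"tx":0.0355,"ty":-0.0048,"tz":0,"twist":0.025}
    - {"gripper":0.5,"tx":0.0475,"ty":-0.0042,"tz":0,"twist":0.025}
    - {"gripper":0.5,"tx":0.0594,"ty":-0.0036,"tz":0,"twist":0.025}
    - {"gripper":0.5,"tx":0.0701,"ty":-0.003,"tz":0,"twist":0.025}
    - {"gripper":0.5,"tx":0.0771,"ty":-0.0009,"tz":0,"twist":0.0175}
    - {"gripper":0.5,"tx":0.084,"ty":0.001,"tz":0,"twist":0.01}
    - {"gripper":0.5,"tx":0.0887,"ty":0.0023,"tz":0,"twist":0.005}
    - {"gripper":0.5,"tx":0.0933,"ty":0.0035,"tz":0,"twist":0}

```text
t: 14.7
eef_pos: [0.4706, -0.213, 0.0394]
tcp_rot: [1.0, 0.004, -0.002, -0.001]
ft_force: [-4.8, -0.5, 0.2]
opening: 0.497
grip_force: 0.0
```

Run:
```python
from h import *
s=state();print(s['eef_pos'],s['tcp_rot'],s['ft_force'],s['joint_pos'])
im=cams.snapshot("top")[:,:,::-1];cv2.imwrite("pics/t8.png",im)
cv2.imwrite("pics/t8c.png",cv2.resize(im[130:290,230:390],None,fx=3.7,fy=3.7,interpolation=cv2.INTER_CUBIC))
g=cv2.cvtColor(im.copy(),cv2.COLOR_BGR2GRAY).astype(float);T=cam("top")
L=[];R=[]
for r in range(202,236,3):
    d=np.diff(cv2.GaussianBlur(g,(3,3),0)[r]);L.append((270.5+d[270:290].argmin(),r));R.append((328.5+d[328:348].argmax(),r))
for q in(L,R):
    p=plane(T,q,.105);print(np.round(p[:,1],4),np.median(p[:,1]))
```

```text
[ 0.4706 -0.213   0.0394] [ 1.      0.0043 -0.002  -0.0006] [-4.8    -0.5132  0.1751] [ 0.4654  0.8793 -0.2149  2.0156  0.5713  0.3091 -1.7852]
[-0.1224 -0.1225 -0.1226 -0.1227 -0.1228 -0.1257 -0.123  -0.1231 -0.1232
 -0.1233 -0.115  -0.1179] -0.12272018279583147
[-0.2974 -0.2972 -0.297  -0.2998 -0.2996 -0.2994 -0.2964 -0.2676 -0.2675
 -0.3017 -0.3045 -0.31  ] -0.2983975886580326
```

Emit:
apply_moves:
  series:
    - {"gripper":0.5,"tx":0.004,"ty":0,"tz":0,"twist":0}
    - {"gripper":0.5,"tx":0.01,"ty":0,"tz":0,"twist":0}
    - {"gripper":0.5,"tx":0.016,"ty":0,"tz":0,"twist":0}
    - {"gripper":0.5,"tx":0.022,"ty":0,"tz":0,"twist":0}
    - {"gripper":0.5,"tx":0.028,"ty":0,"tz":0,"twist":0}
    - {"gripper":0.5,"tx":0.034,"ty":0,"tz":0,"twist":0}

```text
t: 15.35
eef_pos: [0.4957, -0.2124, 0.0394]
tcp_rot: [1.0, 0.004, -0.002, -0.001]
ft_force: [-5.1, 0.2, 1.1]
opening: 0.502
grip_force: 0.0
```

Emit:
apply_moves:
  series:
    - {"gripper":0.5,"tx":0.006,"ty":0,"tz":0,"twist":0}
    - {"gripper":0.5,"tx":0.013,"ty":0,"tz":0,"twist":0}
    - {"gripper":0.5,"tx":0.02,"ty":0,"tz":0,"twist":0}
    - {"gripper":0.5,"tx":0.027,"ty":0,"tz":0,"twist":0}
    - {"gripper":0.5,"tx":0.034,"ty":0,"tz":0,"twist":0}
    - {"gripper":0.5,"tx":0.041,"ty":0,"tz":0,"twist":0}

```text
t: 15.95
eef_pos: [0.5264, -0.2121, 0.0393]
tcp_rot: [1.0, 0.004, -0.002, -0.001]
ft_force: [-5.7, -0.0, 1.9]
opening: 0.499
grip_force: 0.0
```

Forces are steady at 5–6 N with no side load. I continue.

Emit:
apply_moves:
  series:
    - {"gripper":0.5,"tx":0.007,"ty":0,"tz":0,"twist":0}
    - {"gripper":0.5,"tx":0.014,"ty":0,"tz":0,"twist":0}
    - {"gripper":0.5,"tx":0.021,"ty":0,"tz":0,"twist":0}
    - {"gripper":0.5,"tx":0.028,"ty":0,"tz":0,"twist":0}
    - {"gripper":0.5,"tx":0.035,"ty":0,"tz":0,"twist":0}
    - {"gripper":0.5,"tx":0.042,"ty":0,"tz":0,"twist":0}

```text
t: 16.55
eef_pos: [0.5579, -0.2119, 0.0392]
tcp_rot: [1.0, 0.004, -0.002, -0.001]
ft_force: [-5.8, 0.3, 2.9]
opening: 0.5
grip_force: 0.0
```

Emit:
apply_moves:
  series:
    - {"gripper":0.5,"tx":0.005,"ty":0,"tz":0,"twist":0}
    - {"gripper":0.5,"tx":0.01,"ty":0,"tz":0,"twist":0}
    - {"gripper":0.5,"tx":0.015,"ty":0,"tz":0,"twist":0}
    - {"gripper":0.5,"tx":0.02,"ty":0,"tz":0,"twist":0}
    - {"gripper":0.5,"tx":0.025,"ty":0,"tz":0,"twist":0}

```text
t: 17.05
eef_pos: [0.5768, -0.2117, 0.0392]
tcp_rot: [1.0, 0.004, -0.002, -0.001]
ft_force: [-6.0, -0.4, 3.0]
opening: 0.498
grip_force: 0.0
```

Emit:
apply_moves:
  series:
    - {"gripper":0.5,"tx":0.003,"ty":0,"tz":0,"twist":0}
    - {"gripper":0.5,"tx":0.006,"ty":0,"tz":0,"twist":0}
    - {"gripper":0.5,"tx":0.009,"ty":0,"tz":0,"twist":0}
    - {"gripper":0.5,"tx":0.012,"ty":0,"tz":0,"twist":0}
    - {"gripper":0.5,"tx":0.015,"ty":0,"tz":0,"twist":0}
    - {"gripper":0.5,"tx":0.018,"ty":0,"tz":0,"twist":0}
    - {"gripper":0.5,"tx":0.02,"ty":0,"tz":0,"twist":0}

```text
t: 17.75
eef_pos: [0.592, -0.2116, 0.0391]
tcp_rot: [1.0, 0.004, -0.002, -0.001]
ft_force: [-5.9, -1.1, 2.0]
opening: 0.496
grip_force: 0.0
```

Emit:
apply_moves:
  series:
    - {"gripper":0.5,"tx":0.0013,"ty":0,"tz":0,"twist":0}
    - {"gripper":0.5,"tx":0.0026,"ty":0,"tz":0,"twist":0}
    - {"gripper":0.5,"tx":0.004,"ty":0,"tz":0,"twist":0}
    - {"gripper":0.5,"tx":0.004,"ty":0,"tz":0,"twist":0}

```text
t: 18.15
eef_pos: [0.5951, -0.2115, 0.0391]
tcp_rot: [1.0, 0.004, -0.002, -0.001]
ft_force: [-5.0, -0.4, 1.4]
opening: 0.5
grip_force: 0.0
```

Emit:
apply_moves:
  series:
    - {"gripper":0.5,"tx":0.0013,"ty":0,"tz":0,"twist":0}
    - {"gripper":0.5,"tx":0.0026,"ty":0,"tz":0,"twist":0}
    - {"gripper":0.5,"tx":0.004,"ty":0,"tz":0,"twist":0}
    - {"gripper":0.5,"tx":0.004,"ty":0,"tz":0,"twist":0}

```text
t: 18.55
eef_pos: [0.5981, -0.2115, 0.0391]
tcp_rot: [1.0, 0.004, -0.002, -0.001]
ft_force: [-5.3, -0.7, 1.7]
opening: 0.497
grip_force: 0.0
```

Emit:
apply_moves:
  series:
    - {"gripper":0.5,"tx":0.0013,"ty":0,"tz":0,"twist":0}
    - {"gripper":0.5,"tx":0.0026,"ty":0,"tz":0,"twist":0}
    - {"gripper":0.5,"tx":0.0026,"ty":0,"tz":0,"twist":0}

```text
t: 18.85
eef_pos: [0.6002, -0.2114, 0.0391]
tcp_rot: [1.0, 0.004, -0.002, -0.001]
ft_force: [-5.1, -0.6, 2.2]
opening: 0.499
grip_force: 0.0
```

Emit:
apply_moves:
  series:
    - {"gripper":0.5,"tx":0.0013,"ty":0,"tz":0,"twist":0}
    - {"gripper":0.5,"tx":0.0027,"ty":0,"tz":0,"twist":0}
    - {"gripper":0.5,"tx":0.0027,"ty":0,"tz":0,"twist":0}

```text
t: 19.15
eef_pos: [0.6022, -0.2114, 0.039]
tcp_rot: [1.0, 0.004, -0.002, -0.001]
ft_force: [-4.6, 0.0, 0.8]
opening: 0.5
grip_force: 0.0
```

Emit:
apply_moves:
  series:
    - {"gripper":0.5,"tx":0.0013,"ty":0,"tz":0,"twist":0}
    - {"gripper":0.5,"tx":0.0013,"ty":0,"tz":0,"twist":0}

```text
t: 19.35
eef_pos: [0.6032, -0.2114, 0.039]
tcp_rot: [1.0, 0.004, -0.002, -0.001]
ft_force: [-4.8, 0.1, 1.2]
opening: 0.501
grip_force: 0.0
```

Emit:
apply_moves:
  series:
    - {"gripper":0.5,"tx":0.0013,"ty":0,"tz":0,"twist":0}
    - {"gripper":0.5,"tx":0.0027,"ty":0,"tz":0,"twist":0}
    - {"gripper":0.5,"tx":0.0027,"ty":0,"tz":0,"twist":0}

```text
t: 19.65
eef_pos: [0.6054, -0.2114, 0.039]
tcp_rot: [1.0, 0.004, -0.001, -0.001]
ft_force: [-4.8, -0.8, 1.2]
opening: 0.502
grip_force: 0.0
```

Emit:
apply_moves:
  series:
    - {"gripper":0.5,"tx":0.0013,"ty":0,"tz":0,"twist":0}
    - {"gripper":0.5,"tx":0.0013,"ty":0,"tz":0,"twist":0}

```text
t: 19.85
eef_pos: [0.6066, -0.2113, 0.039]
tcp_rot: [1.0, 0.004, -0.001, -0.001]
ft_force: [-4.3, -1.3, 0.1]
opening: 0.499
grip_force: 0.0
```

Emit:
apply_moves:
  series:
    - {"gripper":0.5,"tx":0.0013,"ty":0,"tz":0,"twist":0}
    - {"gripper":0.5,"tx":0.0027,"ty":0,"tz":0,"twist":0}
    - {"gripper":0.5,"tx":0.0027,"ty":0,"tz":0,"twist":0}

```text
t: 20.15
eef_pos: [0.6082, -0.2114, 0.039]
tcp_rot: [1.0, 0.004, -0.002, -0.001]
ft_force: [-4.9, 0.8, 1.2]
opening: 0.503
grip_force: 0.0
```

Emit:
apply_moves:
  series:
    - {"gripper":0.5,"tx":0.0013,"ty":0,"tz":0,"twist":0}
    - {"gripper":0.5,"tx":0.0013,"ty":0,"tz":0,"twist":0}

```text
t: 20.35
eef_pos: [0.6091, -0.2113, 0.039]
tcp_rot: [1.0, 0.004, -0.002, -0.001]
ft_force: [-4.6, -0.2, 0.6]
opening: 0.5
grip_force: 0.0
```

Emit:
apply_moves:
  series:
    - {"gripper":0.5,"tx":0.0013,"ty":0,"tz":0,"twist":0}
    - {"gripper":0.5,"tx":0.0013,"ty":0,"tz":0,"twist":0}

```text
t: 20.55
eef_pos: [0.6101, -0.2114, 0.039]
tcp_rot: [1.0, 0.004, -0.002, -0.001]
ft_force: [-5.0, -0.5, 1.1]
opening: 0.499
grip_force: 0.0
```

Emit:
apply_moves:
  series:
    - {"gripper":0.5,"tx":0.0013,"ty":0,"tz":0,"twist":0}
    - {"gripper":0.5,"tx":0.0013,"ty":0,"tz":0,"twist":0}

```text
t: 20.75
eef_pos: [0.6108, -0.2113, 0.039]
tcp_rot: [1.0, 0.004, -0.002, -0.001]
ft_force: [-5.9, 0.8, 2.1]
opening: 0.503
grip_force: 0.0
```

Emit:
apply_moves:
  series:
    - {"gripper":0.5,"tx":0.0013,"ty":0,"tz":0,"twist":0}
    - {"gripper":0.5,"tx":0.0013,"ty":0,"tz":0,"twist":0}

```text
t: 20.95
eef_pos: [0.6115, -0.2115, 0.0389]
tcp_rot: [1.0, 0.004, -0.002, -0.001]
ft_force: [-5.9, -0.4, 1.7]
opening: 0.497
grip_force: 0.0
```

Emit:
apply_moves:
  series:
    - {"gripper":0.5,"tx":0.0013,"ty":0,"tz":0,"twist":0}
    - {"gripper":0.5,"tx":0.0013,"ty":0,"tz":0,"twist":0}

```text
t: 21.15
eef_pos: [0.6119, -0.2114, 0.0388]
tcp_rot: [1.0, 0.004, -0.003, -0.001]
ft_force: [-6.9, 0.9, 2.6]
opening: 0.502
grip_force: 0.0
```

Emit:
apply_moves:
  series:
    - {"gripper":0.5,"tx":0.0013,"ty":0,"tz":0,"twist":0}
    - {"gripper":0.5,"tx":0.0013,"ty":0,"tz":0,"twist":0}

```text
t: 21.35
eef_pos: [0.6121, -0.2114, 0.0387]
tcp_rot: [1.0, 0.004, -0.004, -0.001]
ft_force: [-9.1, -0.0, 2.9]
opening: 0.501
grip_force: 0.0
```

Emit:
apply_moves:
  series:
    - {"gripper":0.5,"tx":0.0013,"ty":0,"tz":0,"twist":0}
    - {"gripper":0.5,"tx":0.0013,"ty":0,"tz":0,"twist":0}

```text
t: 21.55
eef_pos: [0.6123, -0.2114, 0.0385]
tcp_rot: [1.0, 0.004, -0.004, -0.001]
ft_force: [-9.2, 0.9, 2.9]
opening: 0.502
grip_force: 0.0
```

Emit:
apply_moves:
  series:
    - {"gripper":0.5,"tx":0.0013,"ty":0,"tz":0,"twist":0}
    - {"gripper":0.5,"tx":0.0013,"ty":0,"tz":0,"twist":0}

```text
t: 21.75
eef_pos: [0.6124, -0.2114, 0.0382]
tcp_rot: [1.0, 0.004, -0.005, -0.001]
ft_force: [-11.2, 0.3, 2.3]
opening: 0.5
grip_force: 0.0
```

Force is rising while the tip barely advances. I'll check with one composite picture.

Run:
```python
from h import *
s=state();print(s['eef_pos'],s['tcp_rot'],s['ft_force'],s['torque'],s['joint_pos'])
P={n:cams.snapshot(n)[:,:,::-1].copy() for n in("top","scene","wrist")}
for n in P: cv2.imwrite(f"pics/{n}9.png",P[n])
R=lambda a,w,h:cv2.resize(a,(w,h),interpolation=cv2.INTER_CUBIC)
top=R(P["top"][130:240,245:365],400,367)[:300+60]
m=np.zeros((600,800,3),np.uint8)
m[:367,:400]=R(P["top"][130:240,245:365],400,367)
m[:300,400:]=R(P["wrist"],400,300)
m[300:,400:]=R(P["scene"][110:230,180:340],400,300)
m[367:,:400]=R(P["wrist"][0:100,160:332],400,233)
cv2.imwrite("pics/m9.png",m)
```

```text
[ 0.6124 -0.2114  0.0382] [ 1.      0.0042 -0.0052 -0.0008] [-11.1706   0.2848   2.302 ] [ 0.037   1.6816 -0.0229] [ 0.4363  0.99   -0.333   1.5953  0.4718  0.6481 -1.7029]
```

View pics/m9.png

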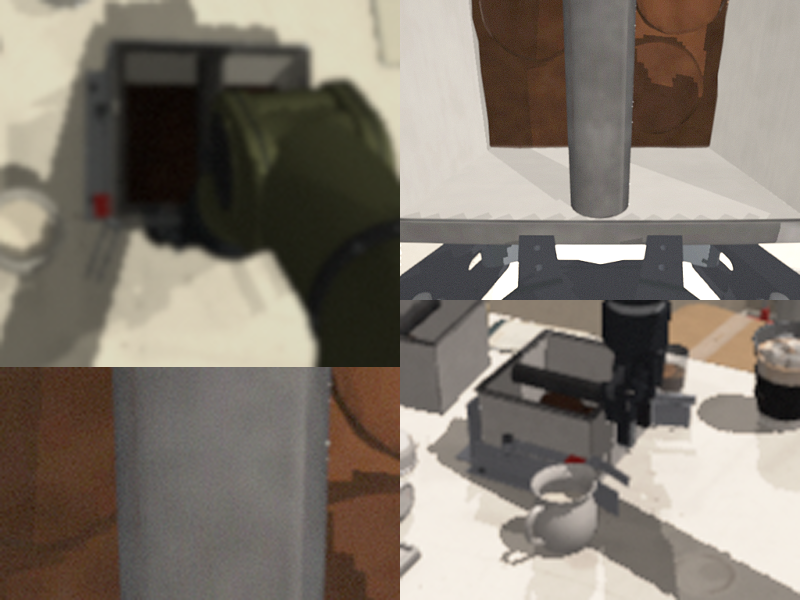

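The composite shows the box flat and almost fully between the cheeks, with the front rim over the back plate (row ~44 of the top crop). The force rise fits the buffers being compressed, so I carry on in small steps.

Emit:
apply_moves:
  series:
    - {"gripper":0.5,"tx":0.0013,"ty":0,"tz":0,"twist":0}
    - {"gripper":0.5,"tx":0.0013,"ty":0,"tz":0,"twist":0}

```text
t: 22.1
eef_pos: [0.6126, -0.2115, 0.038]
tcp_rot: [1.0, 0.004, -0.006, -0.001]
ft_force: [-13.2, 0.4, 3.5]
opening: 0.504
grip_force: 0.0
```

Emit:
apply_moves:
  series:
    - {"gripper":0.5,"tx":0.0013,"ty":0,"tz":0,"twist":0}
    - {"gripper":0.5,"tx":0.0013,"ty":0,"tz":0,"twist":0}

```text
t: 22.3
eef_pos: [0.6129, -0.2115, 0.0379]
tcp_rot: [1.0, 0.004, -0.007, -0.001]
ft_force: [-13.1, 0.0, 4.5]
opening: 0.498
grip_force: 0.0
```

Emit:
apply_moves:
  series:
    - {"gripper":0.5,"tx":0.0013,"ty":0,"tz":0,"twist":0}
    - {"gripper":0.5,"tx":0.0013,"ty":0,"tz":0,"twist":0}

```text
t: 22.5
eef_pos: [0.613, -0.2115, 0.0379]
tcp_rot: [1.0, 0.004, -0.007, -0.001]
ft_force: [-15.0, 1.1, 5.6]
opening: 0.5
grip_force: 0.0
```

```bash
python3 -c "
from h import *
s=state();print(s['eef_pos'],s['tcp_rot'],s['ft_force'],s['torque'],s['torque'][1]/s['ft_force'][0])
cv2.imwrite('pics/sc10.png',cams.snapshot('scene')[:,:,::-1]);cv2.imwrite('pics/tp10.png',cams.snapshot('top')[:,:,::-1])
a=cv2.imread('pics/scene9.png').astype(int);b=cv2.imread('pics/sc10.png').astype(int);d=abs(a-b).sum(2)[110:230,180:340]
g=cv2.cvtColor(cv2.imread('pics/tp10.png'),cv2.COLOR_BGR2GRAY);print(g[138:150,285],g[138:150,300]);print((d>60).sum(),np.argwhere(d>60).mean(0) if (d>60).any() else '')"
```

```text
[ 0.613  -0.2115  0.0379] [ 1.      0.0042 -0.0075 -0.0007] [-15.0078   1.09     5.6021] [ 0.1241  2.3023 -0.0397] -0.15340489132475446
[123 121 114  95  66  43  40  49  61  64  66  66] [126 125 124 114  89  56  37  46  58  65  66  65]
132 [32.7424 66.6515]
```

Emit:
apply_moves:
  series:
    - {"gripper":0.5,"tx":0.0013,"ty":0,"tz":0,"twist":0}
    - {"gripper":0.5,"tx":0.0013,"ty":0,"tz":0,"twist":0}

```text
t: 22.8
eef_pos: [0.6134, -0.2116, 0.0375]
tcp_rot: [1.0, 0.004, -0.008, -0.001]
ft_force: [-15.6, -0.1, 4.1]
opening: 0.494
grip_force: 0.0
```

```bash
python3 -c "
from h import *
s=state();print(s['eef_pos'],s['tcp_rot'],s['ft_force'],s['torque'],s['torque'][1]/s['ft_force'][0])"
```

```text
[ 0.6134 -0.2116  0.0375] [ 1.      0.0041 -0.0081 -0.0007] [-15.646   -0.1224   4.1306] [0.0831 2.3577 0.0015] -0.15068926036147712
```

Emit:
apply_moves:
  series:
    - {"gripper":0.5,"tx":0.0013,"ty":0,"tz":0,"twist":0}
    - {"gripper":0.5,"tx":0.0013,"ty":0,"tz":0,"twist":0}

```text
t: 23.0
eef_pos: [0.6136, -0.2117, 0.0376]
tcp_rot: [1.0, 0.004, -0.009, -0.001]
ft_force: [-18.0, 1.2, 6.5]
opening: 0.498
grip_force: 0.0
```

Emit:
apply_moves:
  series:
    - {"gripper":0.5,"tx":0.0013,"ty":0,"tz":0,"twist":0}
    - {"gripper":0.5,"tx":0.0013,"ty":0,"tz":0,"twist":0}

```text
t: 23.2
eef_pos: [0.6135, -0.2118, 0.0371]
tcp_rot: [1.0, 0.004, -0.01, -0.001]
ft_force: [-18.4, 0.5, 5.6]
opening: 0.502
grip_force: 0.0
```

```bash
cat >> h.py <<'E'
def redc(f,box):
    a=cv2.imread(f).astype(float);x0,x1,y0,y1=box;c=a[y0:y1,x0:x1]
    w=np.clip((c[:,:,2]-np.maximum(c[:,:,1],c[:,:,0]))/c.sum(2)-.2,0,1);yy,xx=np.mgrid[y0:y1,x0:x1]
    return np.r_[(w*xx).sum(),(w*yy).sum()]/(w.sum()+1e-9),w.sum()
E
python3 - <<'E'
from h import *
cv2.imwrite("pics/tp11.png",cams.snapshot("top")[:,:,::-1]);cv2.imwrite("pics/sc11.png",cams.snapshot("scene")[:,:,::-1])
for f in("top0","t6","t7","t8","top9","tp10","tp11"):
    print(f,redc(f"pics/{f}.png",(266,284,182,202)),redc(f"pics/{f}.png",(328,346,182,202)))
for f in("scene0","s2","scene9","sc10","sc11"):
    if f!="s2": print(f,redc(f"pics/{f}.png",(235,265,162,182)),redc(f"pics/{f}.png",(265,292,135,152)))
E
```

```text
top0 (array([274.628 , 190.8795]), np.float64(5.475302475352461)) (array([337.2917, 192.6174]), np.float64(5.317496317093075))
t6 (array([274.6797, 191.0732]), np.float64(5.13882158350466)) (array([337.2957, 192.6253]), np.float64(5.224678590756744))
t7 (array([274.6815, 191.0684]), np.float64(5.136583767704611)) (array([337.2977, 192.6154]), np.float64(5.135547529719481))
t8 (array([273.7494, 191.0861]), np.float64(5.670293364153867)) (array([339.4364, 191.8924]), np.float64(1.1153015749910173))
top9 (array([274.9776, 191.0861]), np.float64(4.8072164267560815)) (array([0., 0.]), np.float64(0.0))
tp10 (array([274.9901, 191.1166]), np.float64(4.772734662125481)) (array([0., 0.]), np.float64(0.0))
tp11 (array([275.0545, 191.1494]), np.float64(5.058775050819705)) (array([0., 0.]), np.float64(0.0))
scene0 (array([249.1465, 173.5785]), np.float64(3.5872021051747383)) (array([277.817 , 143.6146]), np.float64(2.370325508476323))
scene9 (array([249.3533, 173.5552]), np.float64(3.9787411826124313)) (array([0., 0.]), np.float64(0.0))
sc10 (array([249.3806, 173.5459]), np.float64(3.939711733724657)) (array([0., 0.]), np.float64(0.0))
sc11 (array([249.319 , 173.5466]), np.float64(3.983030273590354)) (array([0., 0.]), np.float64(0.0))
```

The left mark is back at its shut position, while the right one is hidden by the arm. I back off to look at it.

Emit:
apply_moves:
  series:
    - {"gripper":0.5,"tx":-0.008,"ty":0,"tz":0,"twist":0}
    - {"gripper":0.5,"tx":-0.02,"ty":0,"tz":0,"twist":0}
    - {"gripper":0.5,"tx":-0.045,"ty":0,"tz":0,"twist":0}
    - {"gripper":0.5,"tx":-0.09,"ty":0,"tz":0,"twist":0}
    - {"gripper":0.5,"tx":-0.14,"ty":0,"tz":-0.03,"twist":0}
    - {"gripper":0.5,"tx":-0.18,"ty":0,"tz":-0.08,"twist":0}
    - {"gripper":0.5,"tx":-0.22,"ty":0,"tz":-0.14,"twist":0}
    - {"gripper":0.5,"tx":-0.26,"ty":0,"tz":-0.2,"twist":0}
    - {"gripper":0.5,"tx":-0.28,"ty":0,"tz":-0.24,"twist":0}
    - {"gripper":0.5,"tx":-0.28,"ty":0,"tz":-0.24,"twist":0}

```text
t: 24.3
eef_pos: [0.4142, -0.2144, 0.2243]
tcp_rot: [1.0, 0.004, 0.003, 0.002]
ft_force: [0.8, -0.4, -0.2]
opening: 0.499
grip_force: 0.0
```

Run:
```python
from h import *
s=state();print(s['eef_pos'],s['ft_force'])
cv2.imwrite("pics/tp12.png",cams.snapshot("top")[:,:,::-1]);cv2.imwrite("pics/sc12.png",cams.snapshot("scene")[:,:,::-1])
print(redc("pics/tp12.png",(266,284,182,202)),redc("pics/tp12.png",(328,346,182,202)))
print(redc("pics/sc12.png",(235,265,162,182)),redc("pics/sc12.png",(265,292,135,152)))
T=cam("top");g=cv2.GaussianBlur(cv2.cvtColor(cv2.imread("pics/tp12.png"),cv2.COLOR_BGR2GRAY),(3,3),0).astype(float)
for nm,rng,neg in(("front",(136,152),1),("rear",(185,215),0)):
    q=[]
    for c in range(284,330,5):
        d=np.diff(g[rng[0]:rng[1],c]);q.append((c,rng[0]+.5+(d.argmin() if neg else d.argmax())))
    p=plane(T,q,.105);print(nm,np.round(p[:,:2],4).tolist())
```

```text
[ 0.4142 -0.2144  0.2243] [ 0.7566 -0.3554 -0.1598]
(array([275.2203, 191.1292]), np.float64(6.692728653498359)) (array([338.7268, 194.1231]), np.float64(0.1641766440080722))
(array([249.314 , 173.6101]), np.float64(3.719024477873124)) (array([280.1203, 143.532 ]), np.float64(0.18861211729359678))
front [[0.7959, -0.1365], [0.7964, -0.1512], [0.7969, -0.166], [0.7974, -0.1809], [0.7948, -0.1957], [0.7953, -0.2105], [0.7959, -0.2254], [0.7964, -0.2403], [0.797, -0.2553], [0.782, -0.27]]
rear [[0.6251, -0.1378], [0.6255, -0.1521], [0.623, -0.1664], [0.6262, -0.1807], [0.6121, -0.1951], [0.6096, -0.2094], [0.61, -0.2238], [0.6104, -0.2382], [0.6108, -0.2526], [0.6257, -0.2672]]
```

Emit:
apply_moves:
  series:
    - {"gripper":0.5,"tx":0.05,"ty":0.05,"tz":-0.168,"twist":0}
    - {"gripper":0.5,"tx":0.141,"ty":0.154,"tz":-0.168,"twist":0}
    - {"gripper":0.5,"tx":0.141,"ty":0.154,"tz":-0.168,"twist":0}
    - {"gripper":0.5,"tx":0.141,"ty":0.154,"tz":-0.168,"twist":0}
    - {"gripper":0.5,"tx":0.141,"ty":0.154,"tz":-0.168,"twist":0}
    - {"gripper":0.5,"tx":0.141,"ty":0.154,"tz":-0.168,"twist":0}
    - {"gripper":0.5,"tx":0.141,"ty":0.154,"tz":-0.168,"twist":0}

```text
t: 25.1
eef_pos: [0.5198, -0.3269, 0.3433]
tcp_rot: [1.0, 0.005, -0.002, -0.002]
ft_force: [-0.5, 0.5, -0.8]
opening: 0.501
grip_force: 0.0
```

```bash
cat > rw.py <<'E'
from h import *
import sys
def reds(f,s):
    a=cv2.imread(f).astype(int);m=((a[:,:,2]>90)&(a[:,:,1]*3<a[:,:,2])&(a[:,:,0]*3<a[:,:,2])).astype(np.uint8)
    n,_,st,c=cv2.connectedComponentsWithStats(m)
    for j in range(1,n):
        if st[j,4]>12: print(f,st[j],c[j],plane(cam("wrist",s),[c[j]],.05)[0,:2])
w=np.load("w1.npy");reds("pics/w1.png",dict(eef_pos=w[:3],tcp_rot=w[3:]))
s=state();f=f"pics/{sys.argv[1]}.png";cv2.imwrite(f,cams.snapshot("wrist")[:,:,::-1]);print(s['eef_pos'],s['dq']);reds(f,s)
E
python3 rw.py wr1
```

```text
pics/w1.png [191 128   8  15 110] [194.6273 134.9091] [ 0.6411 -0.1152]
pics/w1.png [201 129   2  14  19] [201.4737 135.5263] [ 0.6403 -0.1244]
pics/w1.png [332 128  12  15 133] [337.7368 134.8797] [ 0.6416 -0.3083]
[ 0.5198 -0.3269  0.3433] [-0.0008 -0.0164 -0.0067  0.0302  0.0006  0.0063  0.0003]
pics/wr1.png [237  44  13  17 158] [243.7658  52.4937] [ 0.6423 -0.3085]
```

Emit:
apply_moves:
  series:
    - {"gripper":0.5,"tx":0,"ty":-0.31,"tz":0,"twist":0}
    - {"gripper":0.5,"tx":0,"ty":-0.31,"tz":0,"twist":0}
    - {"gripper":0.5,"tx":0,"ty":-0.31,"tz":0,"twist":0}
    - {"gripper":0.5,"tx":0,"ty":-0.31,"tz":0,"twist":0}
    - {"gripper":0.5,"tx":0,"ty":-0.31,"tz":0,"twist":0}
    - {"gripper":0.5,"tx":0,"ty":-0.31,"tz":0,"twist":0}
    - {"gripper":0.5,"tx":0,"ty":-0.31,"tz":0,"twist":0}

```text
t: 25.85
eef_pos: [0.5167, -0.0948, 0.3451]
tcp_rot: [1.0, 0.006, -0.002, -0.0]
ft_force: [0.8, -0.5, -0.2]
opening: 0.498
grip_force: 0.0
```

```bash
python3 rw.py wr2
```

```text
pics/w1.png [191 128   8  15 110] [194.6273 134.9091] [ 0.6411 -0.1152]
pics/w1.png [201 129   2  14  19] [201.4737 135.5263] [ 0.6403 -0.1244]
pics/w1.png [332 128  12  15 133] [337.7368 134.8797] [ 0.6416 -0.3083]
[ 0.5167 -0.0948  0.3451] [ 0.0371  0.0121  0.0392 -0.0192  0.0039  0.0034  0.0042]
pics/wr2.png [269  42  13  18 191] [275.089  50.644] [ 0.6423 -0.1177]
```

Both marks are back where they stood with the catches shut: right at -308.5 mm against -308.3, left slightly inward, and a spread catch would show about 2.7 mm. The box is home and the arm is clear, so I hand it in.

```bash
python3 -c "
from station import order
print(order.finish_job())"
```

```text
the job is handed in; nothing more can be done
None
```

The knock box is back in its dock and the job is handed in: both spring catches measure shut, the box stayed flat on the counter, the highest push read was about 19 N, and nothing showed the pitcher, latte or shot being touched.

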